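Lock away a retained specimen

ROBOT

A 6-joint arm with a two-finger parallel gripper is mounted at the origin on a cart in front of the work surface, level with it; the furniture and walls round the work are solid. World frame = base frame: x ahead of the robot, y to its left, z up, the work surface at z = 0. Lengths are in mm, angles in rad, forces in N, time in s.
With the tool pointing down it reaches from about 275 to 750 mm from the base axis. Payload 10.2 kg.
Tool frame: the origin (TCP) lies where the fingers leave the gripper's body, on its centre line; the fingertips stand nose_length ahead of it and the grasp point (between the pads) lies 45 mm ahead of it (nose_length is the distance from the TCP to the fingertips, in mm); z points along the fingers, y is the line along which they close (so a half turn about z gives the same grasp; the last joint's range is limited). The gripper opens to 88 mm and grips with 3 to 60 N. Pads are 18 mm wide; open, the fingers measure 123 mm over their backs; the gripper's body (75 mm by 187 mm) begins 45 mm behind the grasp point.
Start: joints at [-1.521, 0.313, 1.498, -0, 1.331, -0.223], TCP at [141.437, -505.596, 302.72] pointing down, gripper open.
Joint ranges: [-2.94, 2.94], [-0.97, 2.17], [0.19, 2.56], [-1.23, 4.37], [0.02, 3.11], [-2.88, 2.88]. Speed limits (rad/s): [2.39, 2.39, 3.01, 3.14, 3.14, 3.14].

INTERFACE

Orientations are given as a unit quaternion [w, x, y, z].
In Python, from workcell import get_state, camera, camera_params, close_job, look_for, outline_of, nose_length gives the robot as it stands.
- The arm moves only by the tool send_rows, never from a script. Its argument "motion" is a list of rows, each a list of 4 numbers: the shift along the tool's x, y, z in cm, then the turn about the tool's z in degrees. In form: [[dx, dy, dz, roll], ...]. A call has 1 to 20 rows; each row shifts and turns the commanded pose from where the row before left it, along the tool's axes as they then stand; what a row does not reach is not made up. A row lasts 1/8 s, in which the tool goes at most 62.5 mm and 10.7 degrees, less where a joint would pass 70% of its speed; a pose out of reach is approached as far as the arm can. A call is refused whole if a number of a shift passes 6.25 or a number of a turn 10.7, either way. A call with a gripper value outside its range is refused whole. "fingers" is the finger opening in cm, from 0 to 8.81, set as the call begins (left out, the last holds). The fingers move at their own pace and stop on an object; "grip_force" is the grip in N (left out, the last holds). Time passes only in rows, so rows that do not move let the fingers close. It gives the time, the measured TCP pose, the force, the opening and the grip force at its end, in the units of the state.
- get_state(): the state, without advancing time (a new reading comes with each control period).
- camera(name): name is "scene" or "top" or "wrist"; returns the picture (400x640x3 uint8, red, green, blue); there is no depth.
- camera_params(name): a dict with "fx", "fy", "cx", "cy" (pixels), "dist_coeffs" ([k1, k2, p1, p2, k3] as OpenCV has them; the pictures are not rectified), "view" (4x4, takes a point from world to camera coordinates); the wrist camera has in their place "mount" (4x4, takes a point from camera to tool coordinates, whose origin is the TCP and whose axes are the flange's). Camera axes: x right, y down, z forward; pixel columns grow to the right and rows downward; lengths in mm; the calibration is good to about 2 mm. A picture is of the moment at which its call begins: read the wrist's pose just before it. camera_params takes no time and is no camera call.
- close_job(): hands the job in; it is judged then, once.
Trained networks look in the newest picture that a camera, given by its name, has taken for a name from the list of things; names that differ only in an ending like _2 or _b are one class to them, and where a whole thing is asked for, a point or a joint stands for the part that bears it (a point fixed in the world has none). Each returns a list of dicts, best first, with "p" (0 to 1); they miss things now and then, are a little off and sometimes report something else, mostly with a low value. They report only what shows in the picture. A call takes as long as a camera call.
- look_for(camera, target): "location" ([column, row] in pixels, amid what is visible of it).
- outline_of(camera, target): "region" (400x640 bool, what is visible of it) and "location" ([column, row] in pixels, amid what is visible of it).
The state is a dict: "clock": time; "qpos": joint angles; "qvel": joint speeds; "effort": joint torques, N m; "tool_pos": TCP position; "tcp_rot": TCP orientation; "wrist_force": force on the tool from outside, world axes, zero at the start; "ft_torque": the same for the moment, N m; "grip_width": finger opening in mm; "gripper_force": force on a finger pad.
Only numpy, scipy, OpenCV 4.12 (cv2) and the standard library are available. Lean on these libraries where they do the work, as an engineer would, in place of code of your own. Each camera call takes 0.05 s, during which the arm holds its last target. There are 200 camera calls.

TASK

Lay the green specimen mount in the open steel lockbox, flat on the felt with its polished face up, and swing the lid down until it is fully shut. Then push the barrel bolt on the lid across, through the keeper on the side of the box, until it stops. Leave the other things on the bench where they are.

Things in the scene. Friction and masses are not known exactly. Their poses are not given: they have to be found in the camera images.
- green_mount: the specimen to lock up: a green resin disc, 30 mm dia x 16 mm high, 16 to 32 g, standing on the bench right of the lockbox, its small square of polished metal facing up. Origin: centre of its underside, z up. A glass beaker with glass rods, 118 mm dia, 148 mm high (rods higher), always stands near by, its axis at world (0.60, -0.60): keep the gripper's body clear of it.
- lockbox: blue steel lockbox, stands firmly (does not move), 140 (x) x 200 (y) x 70 mm without lid. Origin: centre of its underside; z up, x from the front to the hinge side, y towards the side wall that carries the keeper. Walls 4 mm, rim at z 0.070, grey felt floor at z 0.010, inner floor 132 x 192 mm. Lid and bolt sit on it.
- lid (a joint): lid angle, rad: 0 = shut flat on the rim, grows as it opens about lid_hinge; starts 1.35 to 1.55, nearly upright, free edge up. Stiff hinge: stays at any angle; 2 to 7 N square to the lid near its free edge moves it. Lid: flat plate reaching 146 mm from the hinge line, 206 mm wide; shut, its outer face is at lockbox z 0.076.
- lid_edge (a point): middle of the lid's free edge, on its outer face, 144 mm from the hinge line. A steel pull lip (56 mm wide, 3 mm thick) sticks out 19 mm beyond the edge at lockbox y -0.090 to -0.034. The outer face is bare at y below -0.042 except hinge straps within 25 mm of the hinge; the bolt lies at y -0.04 to 0.10, 85 to 125 mm from the hinge line.
- bolt (a joint): slide of the bolt along the lid, m: 0 = drawn back, 0.032 = at its stop, fully home in the keeper; starts 0 to 0.005. Moves towards +y of the lockbox and stays where left; friction about 3 N, no spring.
- bolt_knob (a point): on the axis of the bolt's dark knurled knob, 8 mm below its top. Knob: cylinder 14.4 mm dia, 22 mm high, square to the lid; lid shut, it spans lockbox z 0.096 to 0.118, and all else of bolt and guide straps is below z 0.095. Lid shut and bolt at 0 it stands at lockbox x -0.032, y 0.0205; moves with lid and bolt.
- bolt_tip (a point): the end of the bolt's 10 mm round bar that enters the keeper
- keeper (a point): centre of the eye of the steel keeper on the lockbox's +y wall, at lockbox (-0.032, 0.112, 0.086): 14 x 14 mm opening, 10 mm deep along y, closed on top, its top at lockbox z 0.098. Lid shut, the bar's axis passes through its centre, 2 mm to spare all round; bolt home, its tip stands 13 mm out of the far side.
- red_mount: bystander: dark red specimen mount, 30 mm dia x 16 mm disc standing right of the lockbox, near the green one (they swap places), origin at the centre of its underside
- black_mount: bystander: black specimen mount, 30 mm dia x 14 mm disc standing on the bench left of the lockbox, origin at the centre of its underside
- tweezers_1: bystander: steel tweezers lying on the bench, 128 mm long along their own y axis, 11 mm wide, 10 mm high; origin at the middle of the underside
- floor_front (a point): point on the felt floor at lockbox (-0.032, 0, 0.010), in the empty front half (x -0.066 to 0.01, whole width). Two stored mounts stand in the rear half: a white one (22 mm dia, 10 mm high) at about x 0.042, y 0.05 and a black one (30 mm dia, 14 mm high) at about x 0.040, y -0.045.
- lid_hinge (a point): middle of the hinge line, which runs along the lockbox's y axis at lockbox x 0.073, z 0.070
- bulb: bystander: orange rubber pipette bulb standing on the bench, 47 mm dia, 63 mm high; origin at the centre of its underside

How it is judged:
By the outcome, as a careful person would: the job done as asked, in the order asked, and still so for the second after the job is handed in, with the robot touching nothing.
It also fails if it takes over 56 s, if anything falls off the work surface, if the arm or the gripper's body presses on something with over 40 N, if the wrist force passes 120 N, or if a joint passes its speed limit or range.

## Working session

There is one attempt and no reset: what is moved stays moved. The work goes in short steps, Python scripts to look and compute and a tool call to move; the robot and the scene stay as the last step left them, time stands still between calls to the robot, and variables do not carry over. Pictures are saved under pics/ and viewed, at most 13 in all, crops included, and the job is handed in when it is done.

Besides the shell and the picture viewer there is one more tool, called after "Call:" as name([rows], argument=value, ...), one row to a line, values as JSON. send_rows: Moves the arm, as the interface text tells. Its arguments: {"type":"object","properties":{"motion":{"type":"array"},"fingers":{"type":"number"},"grip_force":{"type":"number"}},"required":["motion"]}

```bash
mkdir -p pics; ls; cat > h.py <<'E'
import numpy as np, cv2
from workcell import *
from scipy.spatial.transform import Rotation as R
def rot(s): q=s["tcp_rot"]; return R.from_quat([q[1],q[2],q[3],q[0]])
def c2w(name,s=None):
    p=camera_params(name)
    if name!="wrist": return p,np.linalg.inv(np.array(p["view"]))
    T=np.eye(4); T[:3,:3]=rot(s).as_matrix(); T[:3,3]=s["tool_pos"]
    return p,T@np.array(p["mount"])
def KD(p): return np.array([[p["fx"],0,p["cx"]],[0,p["fy"],p["cy"]],[0,0,1]],float),np.array(p["dist_coeffs"],float)
def pix2z(name,uv,z,s=None):
    p,M=c2w(name,s);K,D=KD(p)
    n=cv2.undistortPoints(np.array(uv,float).reshape(-1,1,2),K,D).reshape(-1,2)
    d=np.c_[n,np.ones(len(n))]@M[:3,:3].T; o=M[:3,3]
    return o+d*((z-o[2])/d[:,2])[:,None]
def proj(name,P,s=None):
    p,M=c2w(name,s);K,D=KD(p);V=np.linalg.inv(M)
    return cv2.projectPoints(np.array(P,float).reshape(-1,1,3),V[:3,:3],V[:3,3],K,D)[0].reshape(-1,2)
def save(name,f): 
    im=camera(name); cv2.imwrite(f"pics/{f}.png",im[:,:,::-1]); return im
E
python3 - <<'E'
from h import *
s=get_state(); print({k:np.round(v,3) for k,v in s.items()}, nose_length)
a=save("top","a_t");b=save("scene","a_s")
cv2.imwrite("pics/a.png",np.vstack([a,b])[:,:,::-1][:, :])
for c in ("top","scene"):
    p,M=c2w(c); print(c,M.round(2).tolist())
    for t in ("green_mount","red_mount","lockbox","lid_edge","bolt_knob","keeper","bolt_tip","tweezers_1","bulb","black_mount","lid_hinge","floor_front"):
        print(c,t,[(np.round(d["location"]).tolist(),round(d["p"],2)) for d in look_for(c,t)[:2]])
print(get_state()["clock"])
E
```

```text
pics
{'clock': np.float64(0.0), 'qpos': array([-1.521,  0.313,  1.498,  0.   ,  1.331, -0.223]), 'qvel': array([ 0.   , -0.   ,  0.   ,  0.   , -0.001,  0.001]), 'effort': array([ 1.0000e-03, -4.0221e+01, -2.5227e+01,  7.0000e-02,  3.5000e-02,
       -0.0000e+00]), 'tool_pos': array([ 141.426, -505.421,  302.187]), 'tcp_rot': array([-0.001,  0.991,  0.136,  0.   ]), 'wrist_force': array([0.49 , 0.594, 0.568]), 'ft_torque': array([-0.017,  0.019,  0.028]), 'gripper_force': np.float64(0.0), 'grip_width': np.float64(88.024)} 64.0
top [[-0.02, -0.99, 0.16, 385.7], [-1.0, 0.02, 0.0, -196.87], [-0.0, -0.16, -0.99, 1130.86], [0.0, 0.0, 0.0, 1.0]]
top green_mount [([421.0, 216.0], 0.52)]
top red_mount [([400.0, 254.0], 0.56), ([333.0, 191.0], 0.22)]
top lockbox [([331.0, 192.0], 0.78)]
top lid_edge [([330.0, 157.0], 0.79)]
top bolt_knob [([320.0, 150.0], 0.46)]
top keeper [([335.0, 196.0], 0.65), ([329.0, 155.0], 0.57)]
top bolt_tip [([319.0, 150.0], 0.56)]
top tweezers_1 [([207.0, 178.0], 0.51)]
top bulb [([413.0, 154.0], 0.59)]
top black_mount [([258.0, 259.0], 0.51)]
top lid_hinge [([331.0, 191.0], 0.93)]
top floor_front [([332.0, 190.0], 0.6)]
scene [[-0.91, -0.31, 0.28, 284.82], [-0.42, 0.68, -0.6, 357.55], [-0.01, -0.66, -0.75, 804.4], [0.0, 0.0, 0.0, 1.0]]
scene green_mount []
scene red_mount [([406.0, 182.0], 0.43)]
scene lockbox [([311.0, 188.0], 0.6)]
scene lid_edge [([294.0, 154.0], 0.56), ([227.0, 317.0], 0.45)]
scene bolt_knob [([275.0, 152.0], 0.52)]
scene keeper [([310.0, 193.0], 0.8)]
scene bolt_tip []
scene tweezers_1 [([224.0, 320.0], 0.7)]
scene bulb [([320.0, 137.0], 0.7)]
scene black_mount [([350.0, 306.0], 0.73)]
scene lid_hinge [([307.0, 189.0], 0.77)]
scene floor_front [([311.0, 190.0], 0.7)]
1.3
```

```bash
python3 - <<'E'
import cv2
a=cv2.imread("pics/a_t.png")[110:310,190:450]
cv2.imwrite("pics/a_tc.png",cv2.resize(a,None,fx=3,fy=3,interpolation=cv2.INTER_CUBIC))
E
```

```text
(no output)
```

View pics/a_tc.png

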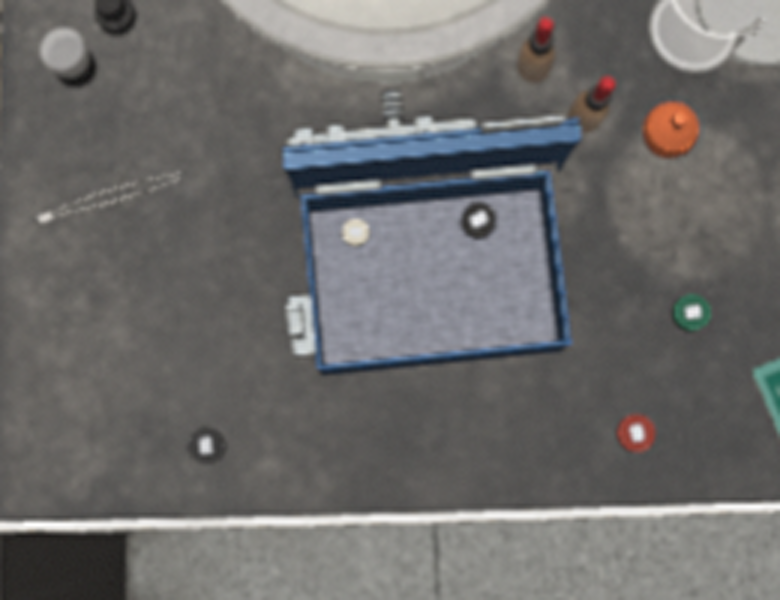

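View pics/a_s.png

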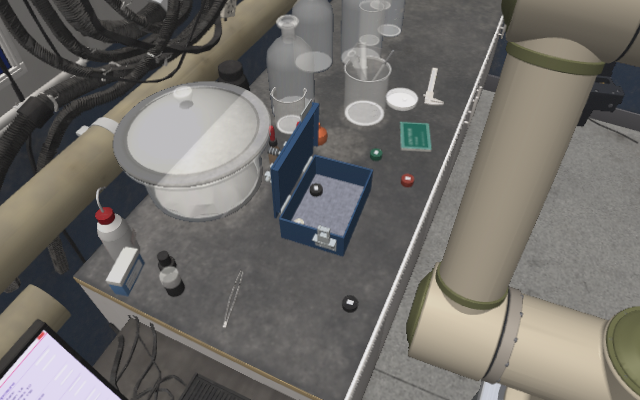

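The top view shows the box rim corners at crop (321,370), (568,345), (548,178) and (305,197). Green is at (693,312), red at (637,433), and the lid stands upright at the rear. There is a railing at the front edge, and the beaker is upper right.

```bash
python3 - <<'E'
from h import *
f=lambda c:np.array(c)/3.+[190,110]
c=pix2z("top",[f(x) for x in [(321,370),(568,345),(548,178),(305,197)]],70)
print(c.round(1)); print(c.mean(0), np.linalg.norm(c[0]-c[1]),np.linalg.norm(c[1]-c[2]))
d=(c[0]-c[1])+(c[3]-c[2]); print("yaw y-axis",np.degrees(np.arctan2(d[1],d[0]))-90)
d=(c[3]-c[0])+(c[2]-c[1]); print("yaw x-axis",np.degrees(np.arctan2(d[1],d[0])))
im=cv2.imread("pics/a_t.png")
h=cv2.cvtColor(im,cv2.COLOR_BGR2HSV)
for n,u,v in(("green",421,214),("red",402,254)):
    m=np.zeros(h.shape[:2],bool); m[v-11:v+12,u-11:u+12]=True
    hs=h[...,0].astype(int)
    mm=m&(h[...,1]>90)&(((hs>50)&(hs<95)) if n=="green" else ((hs<10)|(hs>170)))
    y,x=np.nonzero(mm); ctr=((x.min()+x.max())/2,(y.min()+y.max())/2); print(n,ctr,mm.sum(),x.min(),x.max(),y.min(),y.max(),pix2z("top",[ctr],12).round(1))
print("bulb",pix2z("top",[f((672,129))],50).round(1)," freeedge lid",pix2z("top",[f((283,150)),f((580,122))],210).round(1))
E
```

```text
[[ 469.7 -147.4   70. ]
 [ 484.3 -340.7   70. ]
 [ 618.1 -330.9   70. ]
 [ 607.5 -137.1   70. ]]
[ 544.89350512 -239.00452013   70.        ] 193.82366551343713 134.10012501290166
yaw y-axis 3.7312263470353884
yaw x-axis 4.236996028455282
green (np.float64(420.5), np.float64(213.5)) 70 415 426 208 219 [[ 515.6 -452.8   12. ]]
red (np.float64(402.0), np.float64(254.0)) 98 396 408 248 260 [[ 416.8 -401.2   12. ]]
bulb [[ 661.2 -437.3   50. ]]  freeedge lid [[ 611.9 -130.2  210. ]
 [ 626.8 -337.4  210. ]]
```

Call:
send_rows([
  [3.75,0.51,1.0,0],
  [3.75,0.51,1.0,0],
  [3.75,0.51,1.0,0],
  [3.75,0.51,1.0,0],
  [3.75,0.51,1.0,0],
  [3.75,0.51,1.0,0],
  [3.75,0.51,1.0,0],
  [3.75,0.51,1.0,0],
  [3.75,0.51,1.0,0],
  [3.75,0.51,1.0,0],
  [0,0,0,9.4],
  [0,0,0,9.4],
  [0,0,0,9.4],
  [0,0,0,9.4],
  [0,0,0,9.4],
  [0,0,0,9.4],
  [0,0,0,9.4],
  [0,0,0,9.4],
  [0,0,0,0],
], fingers=6, grip_force=12)

```text
clock: 3.68
tool_pos: [516.3, -453.7, 202.6]
tcp_rot: [-0.0, 0.868, -0.496, -0.0]
wrist_force: [0.6, 0.1, 0.4]
grip_width: 60.0
gripper_force: 0.0
```

```bash
cat >> h.py <<'E'
def info():
    s=get_state(); A=rot(s).as_matrix(); print("t",round(float(s["clock"]),2),"tcp",np.round(s["tool_pos"],1),"yaw",round(float(np.degrees(np.arctan2(A[1,0],A[0,0]))),2),"z",A[:,2].round(4),"F",np.round(s["wrist_force"],1),"w",round(float(s["grip_width"]),1),"q",np.round(s["qpos"],2)); return s
def delta(s,target): return (rot(s).inv().apply(np.array(target,float)-s["tool_pos"])/10).round(2)
E
python3 - <<'E'
from h import *
s=info(); im=save("wrist","w1")
for t in ("green_mount",):
    for d in outline_of("wrist",t)[:2]:
        m=d["region"]; y,x=np.nonzero(m); c=((x.min()+x.max())/2,(y.min()+y.max())/2)
        print(t,d["p"],d["location"],m.sum(),x.min(),x.max(),y.min(),y.max(),pix2z("wrist",[c,d["location"]],10,s).round(1))
E
```

```text
t 3.67 tcp [ 516.3 -453.7  202.6] yaw -59.49 z [-1.e-04  2.e-04 -1.e+00] F [0.6 0.1 0.4] w 60.0 q [-0.89  0.76  1.06  0.    1.33  1.72]
green_mount 0.7 [322.8, 191.9] 1175 305 342 173 212 [[ 518.5 -451.3   10. ]
 [ 519.2 -451.5   10. ]]
```

View pics/w1.png

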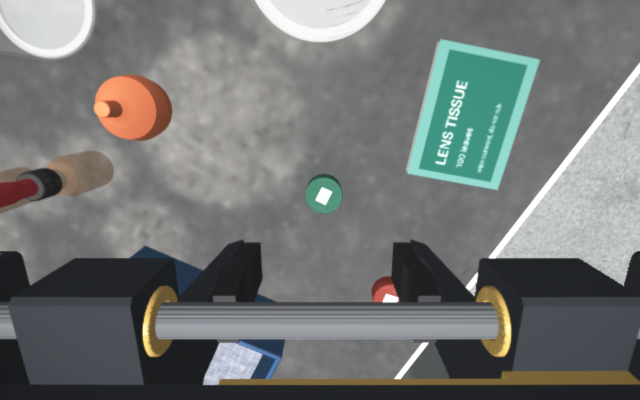

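Green mount is centred at pixel (323,193), about world (518.5, -451.5), and the fingers have a clear path. Descending to grasp.

Call:
send_rows([
  [-0.08,-0.3,2.0,0],
  [0,0,4.0,0],
  [0,0,4.0,0],
  [0,0,2.5,0],
  [0,0,1.05,0],
  [0,0,0,0],
])

```text
clock: 4.53
tool_pos: [518.5, -451.5, 67.3]
tcp_rot: [-0.0, 0.868, -0.496, -0.0]
wrist_force: [0.8, -0.3, -0.3]
grip_width: 59.9
gripper_force: 0.0
```

Call:
send_rows([
  [0,0,0,0],
  [0,0,0,0],
  [0,0,0,0],
  [0,0,0,0],
  [0,0,0,0],
  [0,0,0,0],
], fingers=2)

```text
clock: 5.28
tool_pos: [518.6, -451.6, 67.7]
tcp_rot: [0.0, 0.868, -0.497, 0.0]
wrist_force: [-0.9, 1.8, 5.0]
grip_width: 29.5
gripper_force: 12.0
```

Call:
send_rows([
  [0,0,-1.5,0],
  [0,0,-4.0,0],
  [0,0,-4.0,0],
  [0,0,-4.0,0],
  [0,0,0,-10.6],
  [0,0,0,-10.6],
  [0,0,0,-10.6],
  [0,0,0,-10.6],
  [0,0,0,-10.6],
  [0,0,0,-10.6],
  [0.16,-3.5,0,0],
  [0.16,-3.5,0,0],
  [0.16,-3.5,0,0],
  [0.16,-3.5,0,0],
  [0.16,-3.5,0,0],
  [0.16,-3.5,0,0],
  [0,0,0,0],
])

```text
clock: 7.4
tool_pos: [513.4, -239.6, 203.1]
tcp_rot: [0.0, 0.999, 0.036, 0.0]
wrist_force: [0.3, -0.5, 0.5]
grip_width: 29.3
gripper_force: 12.0
```

```bash
python3 - <<'E'
from h import *
s=info(); im=save("wrist","w2")
for t in ("lid_hinge","green_mount","lid_edge","bolt_knob"):
    print(t,[(np.round(d["location"]).tolist(),round(d["p"],2)) for d in look_for("wrist",t)[:2]])
def box(L,c=(545,-239),yaw=4): 
    a=np.radians(yaw);L=np.array(L,float); return np.c_[c[0]+L[:,0]*np.cos(a)-L[:,1]*np.sin(a),c[1]+L[:,0]*np.sin(a)+L[:,1]*np.cos(a),L[:,2]]
print(proj("wrist",box([(66,96,70),(66,-96,70),(66,96,10),(66,-96,10),(40,-45,24),(42,50,20)]),s).round())
E
```

```text
t 7.4 tcp [ 513.4 -239.6  203.1] yaw 4.17 z [ 3.e-04 -1.e-04 -1.e+00] F [ 0.3 -0.5  0.5] w 29.3 q [-0.64  0.5   1.5   0.    1.14  0.85]
lid_hinge [([317.0, 114.0], 0.8)]
green_mount [([327.0, 267.0], 0.94)]
lid_edge [([316.0, 116.0], 0.34)]
bolt_knob []
[[164.  53.]
 [497.  54.]
 [200.  64.]
 [459.  65.]
 [392. 101.]
 [261.  98.]]
```

View pics/w2.png

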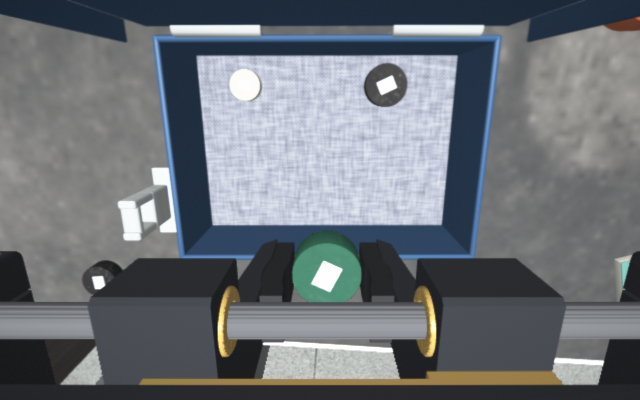

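The box sits square in view. Its felt corners are at (197,56), (457,55), (443,226) and (211,226), and its outer rim corners at (154,38), (499,38), (474,257) and (181,257). I'll fit the box pose from these.

```bash
python3 - <<'E'
from h import *
from scipy.optimize import least_squares
s=info()
def box(L,c,yaw): 
    a=np.radians(yaw);L=np.array(L,float); return np.c_[c[0]+L[:,0]*np.cos(a)-L[:,1]*np.sin(a),c[1]+L[:,0]*np.sin(a)+L[:,1]*np.cos(a),L[:,2]]
L=[(66,96,10),(66,-96,10),(-66,-96,10),(-66,96,10),(70,100,70),(70,-100,70),(-70,-100,70),(-70,100,70)]
uv=np.array([(197,56),(457,55),(443,226),(211,226),(154,38),(499,38),(474,257),(181,257)],float)
f=lambda q:(proj("wrist",box(L,q[:2],q[2]),s)-uv).ravel()
r=least_squares(f,[545,-239,4],loss="soft_l1"); print(r.x.round(2)); print(f(r.x).reshape(-1,2).round(1))
print("stored",pix2z("wrist",[(245,85),(386,85)],20,s).round(1), box([(42,50,0),(40,-45,0)],r.x[:2],r.x[2]).round(1))
q=r.x; t=box([(-32,-5,0)],q[:2],q[2])[0]; print("target",t,delta(s,[t[0],t[1],77.5]))
E
```

```text
t 7.65 tcp [ 513.2 -242.3  202.3] yaw 3.97 z [ 2.e-04 -3.e-04 -1.e+00] F [ 0.2 -0.8  0.3] w 29.3 q [-0.65  0.5   1.5  -0.    1.14  0.85]
[ 550.31 -239.95    4.07]
[[-0.6  0.7]
 [ 0.6  1.4]
 [-1.3 -0.3]
 [ 1.5  0. ]
 [-3.4 -2.5]
 [ 4.9 -2.8]
 [ 1.6  4.5]
 [-1.9  5. ]]
stored [[ 591.6 -177.5   20. ]
 [ 598.7 -279.2   20. ]] [[ 588.6 -187.1    0. ]
 [ 593.4 -282.     0. ]]
target [ 518.7409602  -247.21258832    0.        ] [ 0.51  0.52 12.48]
```

Call:
send_rows([
  [0.25,0.15,2.5,0],
  [0.25,0.15,3.5,0],
  [0,0,3.5,0],
  [0,0,2.0,0],
  [0,0,0.6,0],
  [0,0,0.2,0],
  [0,0,0.1,0],
  [0,0,0,0],
])

```text
clock: 8.65
tool_pos: [518.7, -244.1, 78.8]
tcp_rot: [0.0, 0.999, 0.035, 0.0]
wrist_force: [-0.1, 0.5, -0.5]
grip_width: 29.1
gripper_force: 12.0
```

Call:
send_rows([
  [0,0,0.1,0],
  [0,0,0,0],
  [0,0,0,0],
])

```text
clock: 9.02
tool_pos: [518.7, -244.1, 77.6]
tcp_rot: [0.0, 0.999, 0.035, 0.0]
wrist_force: [-0.9, 0.8, 4.4]
grip_width: 29.5
gripper_force: 12.0
```

Call:
send_rows([
  [0,0,0,0],
  [0,0,0,0],
  [0,0,0,0],
  [0,0,-0.5,0],
  [0,0,-2.5,0],
  [0,0,-4.0,0],
  [0,0,-4.0,0],
  [0,0,-3.0,0],
  [0,0,0,0],
  [0,0,0,0],
], fingers=5)

```text
clock: 10.28
tool_pos: [518.2, -243.7, 216.2]
tcp_rot: [-0.001, 0.999, 0.035, -0.001]
wrist_force: [-0.0, -0.4, 0.6]
grip_width: 50.0
gripper_force: 0.0
```

```bash
python3 - <<'E'
from h import *
s=info(); im=save("wrist","w3"); t=save("top","t3")
d=outline_of("wrist","green_mount")
for e in d[:2]: print(e["p"],e["location"],e["region"].sum(),pix2z("wrist",[e["location"]],20,s).round(1))
cv2.imwrite("pics/w3c.png",np.hstack([im[:,100:540],cv2.resize(t[120:280,280:380],None,fx=2.5,fy=2.5,interpolation=cv2.INTER_CUBIC)])[:,:,::-1])
E
```

```text
t 10.28 tcp [ 518.2 -243.7  216.2] yaw 4.03 z [-0.0013  0.001  -1.    ] F [-0.  -0.4  0.6] w 50.0 q [-0.64  0.49  1.47 -0.    1.18  0.86]
0.98 [330.1, 190.1] 1063 [[ 519.1 -246.1   20. ]]
0.31 [309.9, 107.6] 89233 [[ 583.5 -225.7   20. ]]
```

View pics/w3c.png

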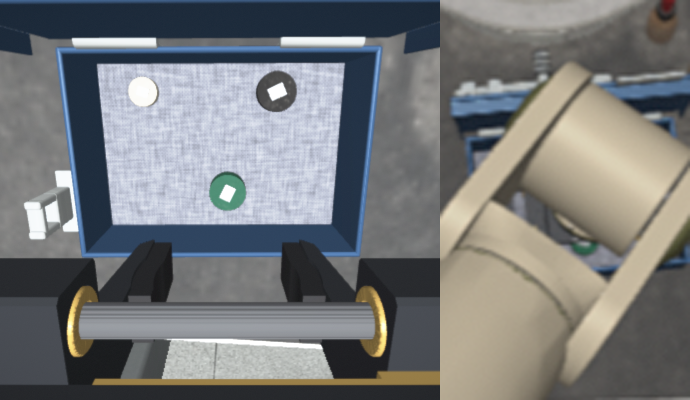

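Green lies flat on the felt, face up, at crop (228,192), inside and clear of the walls. Next I raise the arm to look at the lid edge.

Call:
send_rows([
  [0,0,-3.0,0],
  [0,0,-4.0,0],
  [0.4,1.2,-4.0,0],
  [0.4,1.2,0,0],
  [0.4,1.2,0,0],
  [0.4,1.2,0,0],
  [0.4,1.2,0,0],
  [0,0,0,0],
  [0,0,0,0],
], fingers=0)

```text
clock: 11.55
tool_pos: [542.6, -302.2, 327.0]
tcp_rot: [-0.0, 0.999, 0.035, -0.0]
wrist_force: [-0.7, -0.8, 0.1]
grip_width: 0.5
gripper_force: 0.0
```

```bash
python3 - <<'E'
from h import *
s=info(); im=save("wrist","w4")
for t in ("lid_edge","bolt_knob","bolt_tip","keeper"):
    print(t,[(np.round(d["location"]).tolist(),round(d["p"],2)) for d in look_for("wrist",t)[:2]])
f=lambda c:np.array(c)/3.+[190,110]
for z in (50,100,150,200): print(z,pix2z("top",[f((390,72))],z).round())
E
```

```text
t 11.55 tcp [ 542.6 -302.2  327. ] yaw 4.03 z [-3.e-04  3.e-04 -1.e+00] F [-0.7 -0.8  0.1] w 0.5 q [-0.7   0.52  1.14  0.    1.49  0.8 ]
lid_edge [([182.0, 78.0], 0.9)]
bolt_knob [([182.0, 53.0], 0.75), ([470.0, 55.0], 0.4)]
bolt_tip [([181.0, 55.0], 0.95), ([470.0, 55.0], 0.66)]
keeper [([229.0, 124.0], 0.9), ([397.0, 255.0], 0.38)]
50 [[ 715. -207.   50.]]
100 [[ 700. -207.  100.]]
150 [[ 684. -206.  150.]]
200 [[ 669. -206.  200.]]
```

View pics/w4.png

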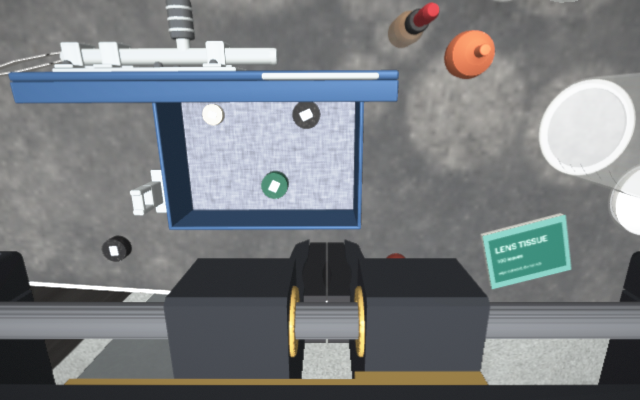

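The lid is nearly upright, with the lip at (262..379, 76) and the knob at (180,20). The space behind the lip is free apart from the low bulb and vials.

```bash
python3 - <<'E'
from h import *
from scipy.optimize import least_squares
def box(L,c,yaw): 
    a=np.radians(yaw);L=np.array(L,float); return np.c_[c[0]+L[:,0]*np.cos(a)-L[:,1]*np.sin(a),c[1]+L[:,0]*np.sin(a)+L[:,1]*np.cos(a),L[:,2]]
L=[(66,96,10),(66,-96,10),(-66,-96,10),(-66,96,10)]
class S(dict): pass
s4=get_state()
s3=dict(s4); s3["tool_pos"]=np.array([518.2,-243.7,216.2]); s3["tcp_rot"]=np.array([-.001,.999,.035,-.001])
s3["tcp_rot"]=s3["tcp_rot"]/np.linalg.norm(s3["tcp_rot"])
r=least_squares(lambda q:(proj("wrist",box(L,q[:2],q[2]),s3)-np.array([(197,64),(446,63),(431,224),(207,224)])).ravel(),[549,-238,4]); print("w3 box",r.x.round(2),r.fun.round(1))
q=[549,-238,4.1]
L4=[(-66,-96,10),(-66,96,10),(-70,-100,70),(-70,100,70)]
r=least_squares(lambda q:(proj("wrist",box(L4,q[:2],q[2]),s4)-np.array([(354,210),(190,210),(361,228),(170,229)])).ravel(),q); print("w4 box",r.x.round(2),r.fun.round(1))
q=[549,-238,4.1]
print("s4",s4["tool_pos"])
for a in (1.35,1.4,1.45,1.5,1.55):
    pt=lambda rr,n,y:(73-rr*np.cos(a)+n*np.sin(a),y,70+rr*np.sin(a)+n*np.cos(a))
    print(a,proj("wrist",box([pt(146,0,-103),pt(146,6,-103),pt(165,6,-90),pt(165,6,-34),pt(105,40,20)],q[:2],q[2]),s4).round().tolist())
print("vial",pix2z("wrist",[(428,14)],80,s4).round(),pix2z("wrist",[(405,35)],0,s4).round())
E
```

```text
w3 box [ 551.16 -235.55    3.79] [-0.4 -1.3 -1.9  0.9 -1.4  0.4  4.1 -0.6]
w4 box [ 551.72 -236.68    4.26] [-1.2 -1.4  3.1 -0.9 -0.1  1.2 -1.5  0.8]
s4 [ 542.67086553 -302.13668579  327.39148172]
1.35 [[398.0, 137.0], [399.0, 126.0], [380.0, 137.0], [269.0, 137.0], [190.0, 52.0]]
1.4 [[399.0, 124.0], [400.0, 113.0], [381.0, 121.0], [268.0, 121.0], [190.0, 43.0]]
1.45 [[400.0, 110.0], [401.0, 99.0], [382.0, 103.0], [266.0, 103.0], [189.0, 33.0]]
1.5 [[401.0, 96.0], [402.0, 85.0], [383.0, 86.0], [265.0, 86.0], [189.0, 24.0]]
1.55 [[402.0, 82.0], [403.0, 70.0], [384.0, 67.0], [265.0, 67.0], [190.0, 15.0]]
vial [[ 692. -378.   80.]] [[ 689. -377.    0.]]
```

```bash
python3 - <<'E'
from h import *
f=lambda c:np.array(c)/3.+[190,110]
def circ(P):
    A=np.c_[2*P[:,:2],np.ones(len(P))]; x=np.linalg.lstsq(A,(P[:,:2]**2).sum(1),rcond=None)[0]; return np.r_[x[:2],np.sqrt(x[2]+x[0]**2+x[1]**2)].round()
for z in (60,100,140,180,220):
    print(z,"top",circ(pix2z("top",[f((222,0)),f((280,45)),f((390,72)),f((480,55)),f((548,0))],z)),"scene",circ(pix2z("scene",[(113,140),(130,180),(190,213),(245,190),(271,130),(190,82)],z)))
E
```

```text
60 top [ 886. -209.  175.] scene [ 919. -276.  213.]
100 top [ 867. -208.  169.] scene [ 885. -242.  202.]
140 top [ 849. -208.  162.] scene [ 850. -208.  190.]
180 top [ 830. -207.  156.] scene [ 816. -174.  179.]
220 top [ 811. -207.  149.] scene [ 782. -140.  167.]
```

Call:
send_rows([
  [2.2,-0.05,0,0],
  [2.2,-0.05,0,0],
  [2.2,-0.05,0,0],
  [2.2,-0.05,0,0],
  [2.0,-0.05,0,0],
  [0,0,0,0],
  [0,0,0,0],
])

```text
clock: 12.68
tool_pos: [649.7, -292.4, 327.3]
tcp_rot: [-0.0, 0.999, 0.035, -0.0]
wrist_force: [-0.0, -0.5, -1.2]
grip_width: 0.2
gripper_force: 0.0
```

```bash
python3 - <<'E'
from h import *
s=info(); im=save("scene","s5"); cv2.imwrite("pics/s5c.png",cv2.resize(im[60:260,180:420],None,fx=3,fy=3,interpolation=cv2.INTER_CUBIC)[:,:,::-1])
E
```

```text
t 12.68 tcp [ 649.7 -292.4  327.3] yaw 4.03 z [-3.e-04  0.e+00 -1.e+00] F [-0.  -0.5 -1.2] w 0.2 q [-0.59  0.76  0.73 -0.    1.65  0.91]
```

View pics/s5c.png

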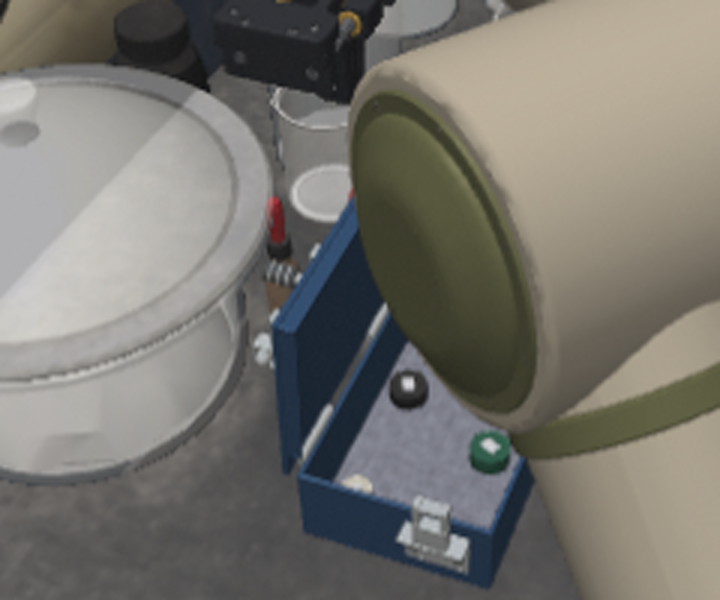

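The gripper is behind the upright lid, clear of the low desiccator. I go down behind the lip and start the push.

Call:
send_rows([
  [0,0.2,1.5,0],
  [0,0.2,2.5,0],
  [0,0,1.85,0],
  [0,0,0,0],
  [-1.4,0,0.0,0],
  [-1.55,0,0.1,0],
  [-1.33,0,0.24,0],
  [-1.3,0,0.37,0],
  [0,0,0,0],
])

```text
clock: 13.85
tool_pos: [594.4, -300.4, 262.5]
tcp_rot: [0.0, 0.999, 0.035, 0.0]
wrist_force: [-0.4, 0.6, -0.0]
grip_width: 0.7
gripper_force: 0.0
```

```bash
python3 - <<'E'
from h import *
s=info(); im=save("scene","s6"); cv2.imwrite("pics/s6c.png",cv2.resize(im[60:260,180:420],None,fx=3,fy=3,interpolation=cv2.INTER_CUBIC)[:,:,::-1])
E
```

```text
t 13.85 tcp [ 594.4 -300.4  262.5] yaw 3.99 z [ 6.e-04 -6.e-04 -1.e+00] F [-0.4  0.6 -0. ] w 0.7 q [-0.64  0.66  1.07 -0.    1.41  0.86]
```

View pics/s6c.png

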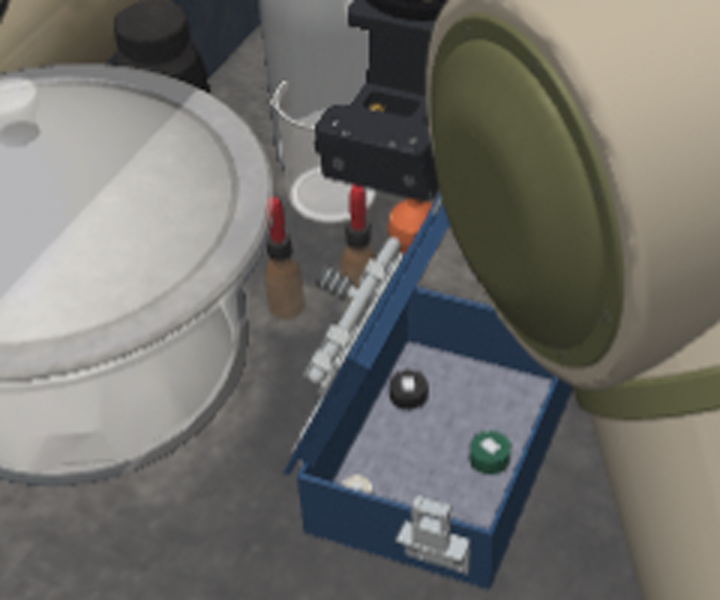

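The lid is swinging with the fingers and nothing else is in contact, so I carry on along the arc.

Call:
send_rows([
  [-1.26,0,0.5,0],
  [-1.2,0,0.62,0],
  [-1.13,0,0.74,0],
  [-1.06,0,0.84,0],
  [-0.96,0,0.94,0],
  [-0.86,0,1.04,0],
  [-0.76,0,1.12,0],
  [-0.64,0,1.19,0],
  [0,0,0,0],
])

```text
clock: 15.02
tool_pos: [515.9, -305.6, 190.7]
tcp_rot: [-0.001, 0.999, 0.035, -0.001]
wrist_force: [0.2, -0.1, 0.7]
grip_width: 0.7
gripper_force: 0.0
```

Call:
send_rows([
  [-0.52,0,1.25,0],
  [-0.39,0,1.29,0],
  [-0.26,0,1.32,0],
  [-0.1,0,0.8,0],
  [0,0,0.3,0],
  [0,0,0,0],
])

```text
clock: 15.78
tool_pos: [503.7, -306.6, 142.0]
tcp_rot: [-0.0, 0.999, 0.035, -0.0]
wrist_force: [0.3, -1.0, 1.3]
grip_width: 0.8
gripper_force: 0.0
```

Call:
send_rows([
  [0,0,0.1,0],
  [0,0,0.1,0],
  [0,0,0,0],
])

```text
clock: 16.15
tool_pos: [503.8, -306.7, 140.4]
tcp_rot: [0.0, 0.999, 0.035, 0.0]
wrist_force: [0.5, 0.2, 2.0]
grip_width: 0.6
gripper_force: 1.0
```

Call:
send_rows([
  [0,0,0.1,0],
  [0,0,0,0],
])

```text
clock: 16.4
tool_pos: [503.8, -306.7, 140.4]
tcp_rot: [0.0, 0.999, 0.035, 0.0]
wrist_force: [-3.0, 2.3, 10.5]
grip_width: 0.1
gripper_force: 5.2
```

Call:
send_rows([
  [0,0,0.1,0],
  [0,0,0,0],
  [0,0,-1.0,0],
  [0,0,-3.0,0],
  [0,0,-4.0,0],
  [0,-2.0,-4.0,0],
  [0,-2.0,-3.0,0],
  [0,-2.0,0,0],
  [0,-2.0,0,0],
  [0,0,0,0],
  [0,0,0,0],
])

```text
clock: 17.77
tool_pos: [498.0, -227.1, 287.4]
tcp_rot: [-0.0, 0.999, 0.035, -0.0]
wrist_force: [0.2, -0.1, -0.7]
grip_width: 0.8
gripper_force: 0.0
```

```bash
python3 - <<'E'
from h import *
s=info(); im=save("wrist","w7")
for t in ("bolt_knob","bolt_tip","keeper","lid_edge"):
    print(t,[(np.round(d["location"]).tolist(),round(d["p"],2)) for d in look_for("wrist",t)[:2]])
for d in outline_of("wrist","bolt_knob")[:2]:
    y,x=np.nonzero(d["region"]); print(d["p"],d["location"],x.min(),x.max(),y.min(),y.max())
c=(551,-237);a=np.radians(4.05)
W=lambda x,y,z:(c[0]+x*np.cos(a)-y*np.sin(a),c[1]+x*np.sin(a)+y*np.cos(a),z)
print("pred knob top b=0,5",proj("wrist",[W(-32,20.5,118),W(-32,25.5,118),W(-32,112,98),W(-73,-103,76),W(-73,103,76)],s).round(1).tolist())
E
```

```text
t 17.77 tcp [ 498.  -227.1  287.4] yaw 4.03 z [-1.e-03  5.e-04 -1.e+00] F [ 0.2 -0.1 -0.7] w 0.8 q [-0.64  0.37  1.45 -0.    1.32  0.86]
bolt_knob [([315.0, 167.0], 0.76)]
bolt_tip [([311.0, 167.0], 0.85)]
keeper [([342.0, 119.0], 0.61)]
lid_edge [([346.0, 120.0], 0.82), ([55.0, 22.0], 0.37)]
0.56 [315.0, 165.5] 220 385 158 181
pred knob top b=0,5 [[317.7, 173.4], [310.9, 173.4], [202.6, 168.4], [458.8, 209.7], [225.8, 209.7]]
```

View pics/w7.png

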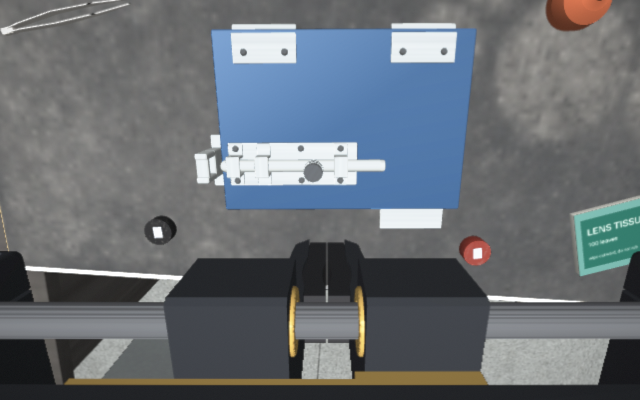

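The lid is flat shut. The knob is at (313,172) and the keeper at (207,167), which puts the bolt at roughly 3 mm. I come down on the knob's -y side.

Call:
send_rows([
  [1.05,1.22,2.0,0],
  [1.05,1.22,3.5,0],
  [0,0,3.5,0],
  [0,0,2.5,0],
  [0,0,0.8,0],
  [0,0,0,0],
  [0,0,0,0],
])

```text
clock: 18.95
tool_pos: [521.1, -250.0, 166.3]
tcp_rot: [0.001, 0.999, 0.035, 0.001]
wrist_force: [-0.5, 0.2, -0.1]
grip_width: 1.2
gripper_force: 0.0
```

Call:
send_rows([
  [0,-0.3,0.2,0],
  [0,-0.4,0,0],
  [0,-0.4,0,0],
  [0,-0.4,0,0],
  [0,-0.4,0,0],
  [0,-0.4,0,0],
  [0,-0.4,0,0],
  [0,-0.4,0,0],
  [0,0,0,0],
])

```text
clock: 20.08
tool_pos: [518.5, -218.3, 163.2]
tcp_rot: [-0.0, 0.999, 0.035, -0.0]
wrist_force: [0.1, -1.0, 0.7]
grip_width: 0.4
gripper_force: 0.4
```

Call:
send_rows([
  [0,-0.2,0,0],
  [0,-0.2,0,0],
  [0,-0.2,0,0],
  [0,0,0,0],
])

```text
clock: 20.58
tool_pos: [518.1, -212.6, 163.1]
tcp_rot: [-0.0, 0.999, 0.035, -0.0]
wrist_force: [-0.7, -1.8, 1.0]
grip_width: 0.5
gripper_force: 1.0
```

```bash
python3 - <<'E'
from h import *
s=info(); im=save("wrist","w8"); cv2.imwrite("pics/w8c.png",im[:,:,::-1])
E
```

```text
t 20.57 tcp [ 518.1 -212.6  163.1] yaw 4.04 z [-1.e-04  2.e-04 -1.e+00] F [-0.7 -1.8  1. ] w 0.5 q [-0.6   0.53  1.56  0.    1.05  0.9 ]
```

View pics/w8c.png

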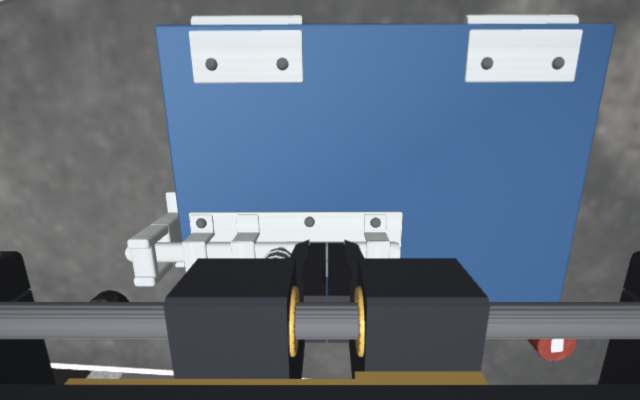

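The bar has entered the keeper and its tip is emerging at (130,253). I keep pushing to the stop.

Call:
send_rows([
  [0,-0.2,0,0],
  [0,-0.2,0,0],
  [0,0,0,0],
])

```text
clock: 21.0
tool_pos: [517.8, -208.6, 163.1]
tcp_rot: [-0.0, 0.999, 0.035, -0.0]
wrist_force: [-0.7, -1.8, 1.8]
grip_width: 0.5
gripper_force: 1.0
```

Call:
send_rows([
  [0,-0.2,0,0],
  [0,-0.1,0,0],
  [0,0,0,0],
])

```text
clock: 21.38
tool_pos: [517.7, -207.6, 163.4]
tcp_rot: [0.002, 0.999, 0.035, 0.001]
wrist_force: [0.2, -13.8, -0.9]
grip_width: 0.3
gripper_force: 6.7
```

Call:
send_rows([
  [0,-0.1,0,0],
  [0,0,0,0],
])

```text
clock: 21.62
tool_pos: [517.7, -207.4, 163.4]
tcp_rot: [0.003, 0.999, 0.035, 0.001]
wrist_force: [0.3, -18.1, -2.4]
grip_width: 0.8
gripper_force: 8.8
```

Call:
send_rows([
  [0,0.6,0,0],
  [0,0.6,0,0],
  [0,0,-2.0,0],
  [0,0,-4.0,0],
  [0,0,-4.0,0],
  [-0.8,1.0,-3.0,0],
  [0,0,0,0],
  [0,0,0,0],
])

```text
clock: 22.62
tool_pos: [511.0, -226.8, 291.7]
tcp_rot: [-0.001, 0.999, 0.035, -0.001]
wrist_force: [0.6, -0.1, -0.6]
grip_width: 0.8
gripper_force: 0.0
```

```bash
python3 - <<'E'
from h import *
s=info(); im=save("wrist","w9"); cv2.imwrite("pics/w9c.png",cv2.resize(im[0:260,120:520],None,fx=2,fy=2,interpolation=cv2.INTER_CUBIC)[:,:,::-1])
c=(551,-236.5);a=np.radians(4.05)
W=lambda x,y,z:(c[0]+x*np.cos(a)-y*np.sin(a),c[1]+x*np.sin(a)+y*np.cos(a),z)
print("pred knob top home",(proj("wrist",[W(-32,52.5,118),W(-32,130,86),W(-73,-103,76)],s)-[120,0]).round(1).tolist())
E
```

```text
t 22.62 tcp [ 511.  -226.8  291.7] yaw 4.04 z [-0.0017  0.0016 -1.    ] F [ 0.6 -0.1 -0.6] w 0.8 q [-0.63  0.4   1.41  0.    1.34  0.87]
pred knob top home [[154.5, 188.8], [68.4, 179.7], [334.6, 221.8]]
```

View pics/w9c.png

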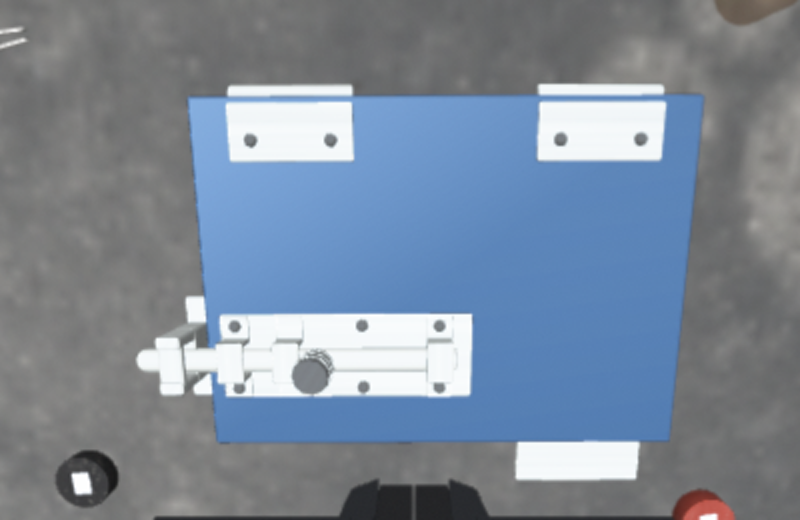

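The bolt is home: the knob is at crop (310,376) against a predicted (309,378), and the tip stands out past the keeper at (140,360) against a predicted (137,359). The lid is flat shut.

```bash
python3 -c "
from workcell import *
print(close_job())"
```

```text
the job is handed in; nothing more can be done
None
```

The job is handed in at about 22.7 s of the 56 s: the green mount lies flat and face up in the lockbox, the lid is fully shut, the bolt is home against its stop in the keeper, and nothing else on the bench was moved.

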